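# Open the bulk-nail bin and set its lid on the prop rod

## Task

Open the steel nail bin for serving: lift its lid right up until it stands by itself, then swing the prop rod up from where it lies inside the bin. Take hold of the lid again and lower it gently, without letting it drop, until the rod's tip sits fully in the holding hole under the lid and carries it. Let go with the lid propped, and leave the carton, the tub and the scoop where they are.

Things in the scene. Friction and masses are not known exactly. Their poses are not given: they have to be found in the camera images.
- bin: the steel bin of loose nails, grey, too heavy to shift: 190 (its x) by 300 (its y) by 100 mm high, open-topped under its lid, walls 3 mm, nails filled to 40 mm high. Origin: centre of its underside. Its x points from the front (handle side) to the back (hinge side), z up; the lid's hinge line and the rod's pivot pin both lie along its y.
- lid (a joint): angle of the hinged lid, rad: 0 shut, grows as the front edge is raised, stop at 1.75, just past upright. Grey sheet 200 mm deep from the hinge line, 312 mm wide, 4 mm thick with a 14 mm rim turned down at front and sides; mass about 0.55 kg. Its worn hinges are stiff enough to hold it by themselves only when it stands above about 1.28 rad; below that, let go, it falls. Propped on the rod it rests at 0.89.
- lid_hinge (a point): fixed point on the hinge line, at the middle of the bin's back rim, 100 mm above the counter; axes as the bin's.
- lid_handle (a point): middle of the lid's handle: a round steel bar of 10 mm diameter, 110 mm long along the bin's y, held 38 mm (centre) ahead of the lid's front edge by an arm at each end, 238 mm from the hinge line and, lid shut, 6 mm lower than it (94 mm above the counter). Lifting takes 3 to 5 N here. Moves with the lid; axes as the bin's when the lid is shut, and turning with the lid.
- lid_hole (a point): centre of the mouth of the holding hole: a round hole of 20 mm diameter with a bevelled rim, in the bright strip (stiffening channel, 50 mm wide) across the underside of the lid, 138 mm from the hinge line and 100 mm to the bin's +y side of the middle. Its z is the lid's outward normal, the way the tip goes in; the face is 5 mm thick, and the tip bottoms on the lid sheet 17 mm past the mouth. Moves with the lid, axes as lid_handle's.
- rod (a joint): angle of the prop rod, rad: 0 lying in the bin, pointing to the back; grows as its free end is raised, stop at 1.5. Its pivot is stiff: it stays where it is left and takes about 2 N at the sleeve to move. With its tip in the hole and the lid resting on it, it reads 1.09; the tip meets the 20 mm hole only within about 0.03 of that.
- rod_pivot (a point): fixed point: the rod's pivot pin, inside the bin 28 mm below the rim, 172 mm ahead of the hinge line and 100 mm to the bin's +y side of its middle, 47 mm from that end wall; axes as the bin's.
- rod_grip (a point): middle of the black rubber sleeve on the rod, 15 mm thick and 61 mm long, 75 mm from the pivot. Site x runs along the rod away from the pivot, y as the bin's. Lying, it is 72 mm above the counter, with 40 mm free between sleeve and end wall.
- rod_tip (a point): extreme end of the rod. The rod is a round steel bar of 10 mm diameter, straight for 130 mm from the pivot, then cranked by 23.4 degrees (downwards as it lies) for a last 32 mm to its rounded end.
- carton: bystander: closed cardboard carton of screws 130 x 90 x 75 mm; origin under its centre.
- tub: bystander: black open tub of nails, 112 mm across the rim, 85 mm high; origin under its centre.
- scoop: bystander: sheet-steel hand scoop with a wooden handle, 220 mm long, 78 mm wide, 50 mm high; origin on the counter under its middle.

How it is judged (in metres and radians):
On the way, in this order (a step that is already met when the one before it is completed fails the run):
1. the lid is raised well above its propped angle (past 1.1 rad, 63 degrees) (value of joint lid above 1.1 rad), for 0.2 s.
2. the rod is swung up (past 0.9 rad) while the lid stands clear above its tip (past 1.0 rad) (value of joint rod above 0.9 rad and value of joint lid above 1 rad), for 0.2 s.
At the end, for the whole second after the job is handed in: The lid stands propped at 0.82 to 1.0 rad, with the rod's tip at least 10 mm past the mouth of the holding hole and within 9 mm of its axis; lid and rod are at rest (below 0.05 rad/s). Carton, tub and scoop are within 30 mm of where they were, and the lid was never let fall faster than 1.5 rad/s (z of rod_tip in the frame of lid_hole above 0.01 m and x of rod_tip in the frame of lid_hole between -0.009 and 0.009 m and y of rod_tip in the frame of lid_hole between -0.009 and 0.009 m and value of joint lid between 0.82 and 1 rad and velocity of joint lid between -0.05 and 0.05 rad/s and velocity of joint rod between -0.05 and 0.05 rad/s); the robot touches nothing.
It fails at once if the lid is dropped: it falls faster than 1.5 rad/s (0.36 m/s at the handle) (velocity of joint lid below -1.5 rad/s).
It fails at once if the carton, the tub or the scoop is shifted by more than 30 mm (distance of any of carton, tub, scoop from where it was at the start of the episode above 0.03 m).
It also fails if it takes over 72 s, if anything falls off the work surface, if the arm or the gripper's body presses on something with over 40 N, if the wrist force passes 120 N, or if a joint passes its speed limit or range.

## Robot

A 6-joint arm with a two-finger parallel gripper is mounted at the origin on the work surface. World frame = base frame: x ahead of the robot, y to its left, z up, the work surface at z = 0. Lengths are in mm, angles in degrees, forces in N, time in s.
With the tool pointing down it reaches from about 325 to 925 mm from the base axis. Payload 3.1 kg.
Tool frame: the origin (TCP) lies at the very end of the fingers, on their centre line; the grasp point (between the pads) lies grasp_offset behind it (grasp_offset is the distance from the TCP to the grasp point, in mm); z points along the fingers, x is the direction in which the jaws open and shut, and the axes are right-handed (so a half turn about z gives the same grasp; the last joint's range is limited). The gripper opens to 85 mm and grips with 20 to 120 N. Pads are 22 mm wide; open, the fingers measure 114 mm over their backs; the gripper's body (76 mm by 85 mm) begins 54 mm behind the grasp point. The pads swing forward as they close: fully open they stand 13 mm farther back than shut.
Start: joints at [59.118, 12.427, 92.441, -0, 75.132, -6.429], TCP at [258.709, 568.954, 231.3] pointing down, gripper open.
Joint ranges: [-157.48, 157.48], [-44.54, 120.13], [17.64, 146.25], [-64.5, 244.5], [7.68, 150.69], [-147.95, 147.95]. Speed limits (degrees/s): [159.86, 159.86, 180, 180, 180, 180].

## Interface

Orientations are given as [roll, pitch, yaw] about the fixed x, y, z axes, in that order (R = Rz(yaw) Ry(pitch) Rx(roll)).
In Python, from station import * gives the robot as it stands. Calls block until the motion is done:
- goto(position, orientation): joint-space move of the TCP to a pose.
- move_l(position, attitude=None, speed=150): straight line of the TCP; attitude=None keeps the orientation; speed is the mean speed in mm/s.
- move_j(angles): joint-space move.
- grip(opening, squeeze=None): finger opening in mm; squeeze is the grip in N (None keeps the last); returns when the fingers have stopped.
- wait(seconds).
- solve_ik(position, orientation): joint angles nearest the present ones, or None.
- get_obs(): the state.
- get_image(name): name is "scene" or "top" or "wrist"; returns the picture (400x640x3 uint8, red, green, blue); there is no depth.
- get_calibration(name): a dict with "fx", "fy", "cx", "cy" (pixels), "D" ([k1, k2, p1, p2, k3] as OpenCV has them; the pictures are not rectified), "R" (3x3) and "t" (3): a world point X has camera coordinates R X + t; the wrist camera has in their place "mount" (4x4, takes a point from camera to tool coordinates, whose origin is the TCP and whose axes are the tool frame's). Camera axes: x right, y down, z forward; pixel columns grow to the right and rows downward; lengths in mm; the calibration is good to about 2 mm. A picture is of the moment at which its call begins: read the wrist's pose just before it. get_calibration takes no time and is no camera call.
A pose or a line that the arm cannot do raises Unreachable and nothing moves.
- sign_off(): hands the job in, once; it reports no verdict.
Trained networks look in the newest picture that a camera, given by its name, has taken for a name from the list of things; names that differ only in an ending like _2 or _b are one class to them, and where a whole thing is asked for, a point or a joint stands for the part that bears it (a point fixed in the world has none). Each returns a list of dicts, best first, with "score" (0 to 1); they miss things now and then, are a little off and sometimes report something else, mostly with a low value. They report only what shows in the picture. A call takes as long as a camera call.
- spot_in(name, camera): "extent" ([centre column, centre row, width, height] in pixels, round what is visible of it).
- regions_of(name, camera): "region" (400x640 bool, what is visible of it) and "extent" ([centre column, centre row, width, height] in pixels, round what is visible of it).
The state is a dict: "t": time; "joint_pos": joint angles; "qvel": joint speeds; "effort": joint torques, N m; "tcp_pos": TCP position; "ee_rot": TCP orientation; "wrist_force": force on the tool from outside, world axes, zero at the start; "moment": the same for the moment, N m; "grip_width": finger opening in mm.
Only numpy, scipy, OpenCV 4.12 (cv2) and the standard library are available. Lean on these libraries where they do the work, as an engineer would, in place of code of your own. Each camera call takes 0.05 s, during which the arm holds its last target.

## Working session

There is one attempt and no reset: what is moved stays moved. The work goes in short steps, each a Python script; the robot and the scene stay as the last script left them, time stands still between calls to the robot, and variables do not carry over. Pictures are saved under pics/ and viewed, and the job is handed in when it is done.

```bash
mkdir -p pics; ls
python3 - <<'E'
from station import *
import cv2
o=get_obs();print(o)
print({k:v for k,v in globals().items() if 'grasp' in k})
for n in ["scene","top","wrist"]:
    cv2.imwrite(f"pics/{n}0.png",get_image(n)[:,:,::-1]); c=get_calibration(n);print(n,c)
for n in ["bin","lid","lid_handle","carton","tub","scoop"]:
    for c in ["scene","top"]:
        print(n,c,[(d["score"],d["extent"]) for d in spot_in(n,c)[:2]])
E
```

```text
pics
{'t': 0.0, 'joint_pos': array([ 5.91190835e+01,  1.24775219e+01,  9.25310874e+01, -7.30521675e-04,
        7.51301324e+01, -6.42865477e+00]), 'qvel': array([-0.00338214,  0.02531028,  0.05315976,  0.05225213,  0.02544789,
       -0.04343168]), 'effort': array([-1.08130807e-04, -3.96837759e+01, -3.03856766e+01, -1.31074057e-04,
        9.81154939e-03, -2.50332533e-05]), 'tcp_pos': array([258.26574229, 568.2339912 , 229.93620449]), 'ee_rot': array([-1.79985167e+02,  1.37948303e-01,  6.55479445e+01]), 'wrist_force': array([0.17176278, 0.00548269, 0.27561419]), 'moment': array([ 0.01417853, -0.00060194, -0.00788239]), 'grip_width': 85.13474262908628}
{'grasp_offset': 18.700000000000003}
scene {'fx': 400.25586679602293, 'fy': 400.25586679602293, 'cx': 319.1103095540016, 'cy': 196.70228868382907, 'D': array([-0.04068178,  0.        ,  0.        ,  0.        ,  0.        ]), 'R': array([[-0.63207025,  0.7749054 ,  0.00297101],
       [ 0.63233841,  0.51799064, -0.57605019],
       [-0.44792336, -0.3622255 , -0.81740893]]), 't': array([ 327.47650496, -336.09572536, 1518.19832936])}
top 
[... 952 characters left out ...]
+00]])}
bin scene [(0.56, [338.6, 219.7, 120.8, 123.8])]
bin top [(0.92, [291.1, 201.2, 89.2, 111.7])]
lid scene [(0.87, [338.2, 213.8, 118.6, 108.3])]
lid top [(0.79, [295.0, 204.3, 89.3, 112.4]), (0.37, [293.4, 203.1, 88.2, 111.0])]
lid_handle scene [(0.67, [339.7, 213.0, 122.2, 112.3])]
lid_handle top [(0.76, [295.6, 204.9, 87.1, 115.5])]
carton scene [(0.77, [237.3, 114.1, 45.1, 39.1])]
carton top [(0.76, [482.3, 253.6, 49.8, 50.1]), (0.5, [294.6, 203.3, 90.8, 114.6])]
tub scene [(0.6, [457.4, 303.3, 52.4, 53.6])]
tub top [(0.74, [150.3, 189.9, 45.0, 42.9])]
scoop scene [(0.73, [195.9, 157.8, 58.7, 35.3])]
scoop top [(0.97, [476.7, 180.6, 78.4, 30.5]), (0.15, [484.0, 254.0, 49.8, 51.6])]
```

View pics/scene0.png

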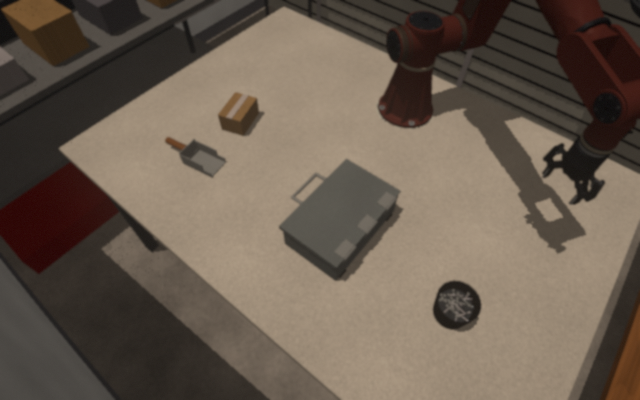

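View pics/top0.png

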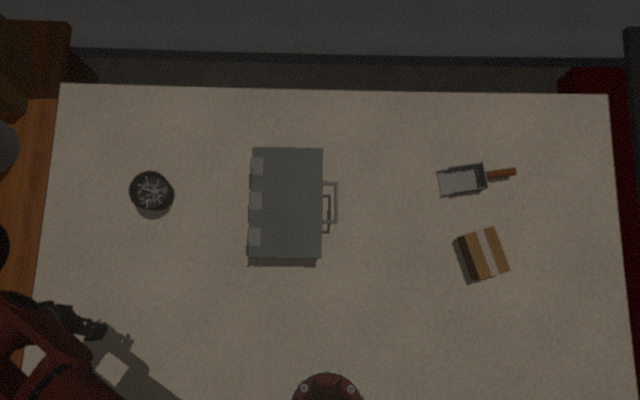

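View pics/wrist0.png

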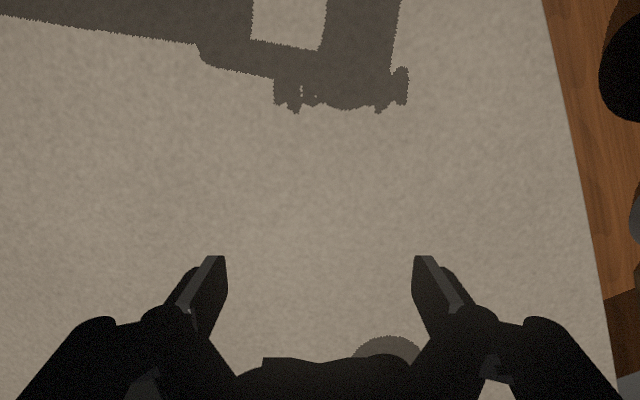

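The bin is at the centre of the table with its handle to −y (right in the top view, at about column 336, rows 182–222) and its hinge to +y. Its +y end faces the robot. The scoop and carton sit further to the right and the tub to the left. I'll zoom in for the corners.

Run:
```python
import cv2
a=cv2.imread("pics/top0.png")[135:275,235:350]; b=cv2.imread("pics/scene0.png")[150:285,270:410]
for n,i in(("a",a),("b",b)):
    i=cv2.convertScaleAbs(i,alpha=2); cv2.imwrite(f"pics/z{n}.png",cv2.resize(i,None,fx=4,fy=4,interpolation=cv2.INTER_CUBIC))
```

```text
(no output)
```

View pics/za.png

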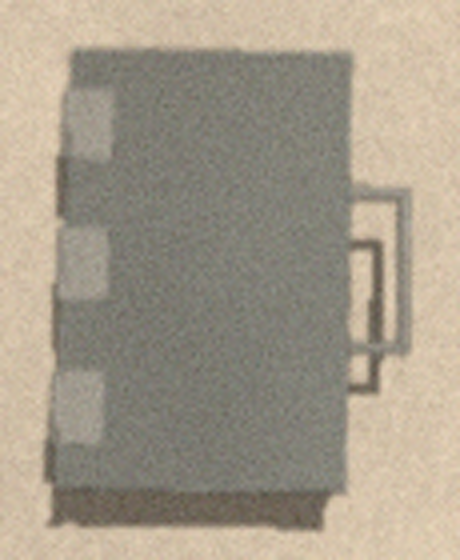

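View pics/zb.png

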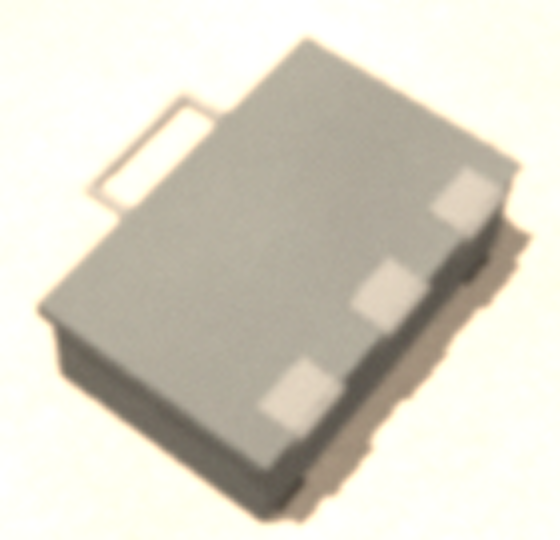

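```bash
cat > h.py <<'E'
import numpy as np, cv2
from scipy.optimize import least_squares
from scipy.spatial.transform import Rotation as Ro
def proj(X,c):
    r,_=cv2.Rodrigues(c["R"]); p,_=cv2.projectPoints(np.asarray(X,float).reshape(-1,1,3),r,np.asarray(c["t"],float),np.array([[c["fx"],0,c["cx"]],[0,c["fy"],c["cy"]],[0,0,1]]),c["D"]); return p[:,0]
def hinge2w(P,p):  # p=x,y,yaw(deg); hinge frame at z=100
    return Ro.from_euler('z',p[2],degrees=True).apply(np.atleast_2d(P))+[p[0],p[1],100]
def wristcal(o,c):
    T=np.eye(4);T[:3,:3]=Ro.from_euler('xyz',o["ee_rot"],degrees=True).as_matrix();T[:3,3]=o["tcp_pos"]
    M=np.linalg.inv(T@c["mount"]); d=dict(c);d["R"]=M[:3,:3];d["t"]=M[:3,3];return d
E
python3 - <<'E'
from station import *
from h import *
ct,cs=get_calibration("top"),get_calibration("scene")
zt=4
T=[((-200,-156,zt),(323,148)),((-200,156,zt),(321.2,258.2)),((-238,-57,-6),(336.1,181.8)),((-238,57,-6),(336,223))]
S=[((-200,156,zt),(346.7,159.5)),((-200,-156,zt),(280.5,227.5)),((-238,55,-6),(315.7,174.2)),((-238,-55,-6),(293,197)),((0,156,zt),(400,191.2)),((0,-156,zt),(337,267.5))]
def res(p,which="ts"):
    r=[]
    for L,c,k in((T,ct,"t"),(S,cs,"s")):
        if k in which: r.append(proj(hinge2w([a for a,_ in L],p),c)-np.array([b for _,b in L]))
    return np.vstack(r).ravel()
for w in("ts","t","s"):
    f=least_squares(res,[500,150,90],args=(w,)); print(w,f.x); print(np.round(f.fun.reshape(-1,2),1).tolist())
E
```

```text
ts [570.12197817 226.76401785  90.6953284 ]
[[-0.8, -0.7], [0.0, -0.5], [-0.8, 0.4], [-0.8, -0.8], [-0.5, -1.5], [-1.7, -1.8], [0.5, -0.2], [-0.5, 0.2], [1.4, -0.5], [0.1, 0.0]]
t [570.22264655 225.11784712  90.36579009]
[[0.1, -0.4], [0.3, -0.1], [-0.1, 0.8], [-0.3, -0.3]]
s [570.77132168 228.2036087   90.9360571 ]
[[-0.6, -1.1], [-1.5, -1.0], [0.4, 0.3], [-0.4, 0.8], [1.5, -0.3], [0.5, 0.7]]
```

Run:
```python
from station import *
from h import *
p=[570.2,226.5,90.5]
H=hinge2w((-238,0,-6),p)[0];print(H)
grip(36,25)
goto([H[0],H[1],270],[180,0,p[2]])
o=get_obs();im=get_image("wrist");cv2.imwrite("pics/w1.png",im[:,:,::-1])
c=wristcal(o,get_calibration("wrist"));print(o["t"],o["tcp_pos"],o["ee_rot"],o["grip_width"],o["joint_pos"])
print(proj(hinge2w([(-238,-55,-6),(-238,55,-6),(-200,-156,4),(-200,156,4)],p),c))
np.savez("w1.npz",**{k:c[k] for k in c})
```

```text
[572.27691545 -11.49093769  94.        ]
3.6333 [572.24953736 -10.70526808 269.91705559] [-1.79994156e+02 -2.07331628e-02  9.05567527e+01] 36.264812317083155 [-8.10726784e+00  4.34235092e+00  9.73533053e+01  2.00315374e-02
  7.83132447e+01 -9.86680807e+01]
[[317.79210809 222.17026172]
 [317.68217214 116.5954042 ]
 [351.19172702 307.38179147]
 [362.46909652  -4.14305047]]
```

View pics/w1.png

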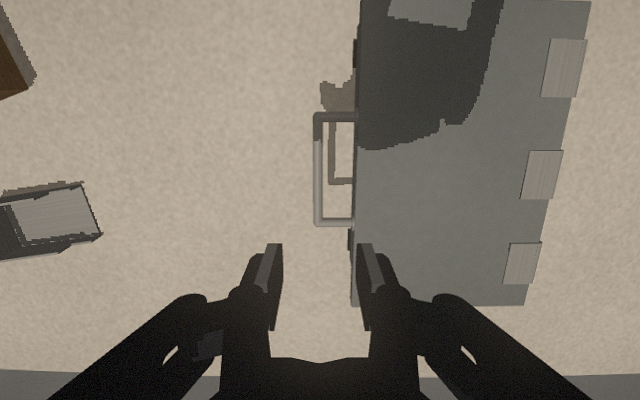

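The wrist view puts the bar at column 318, rows 114–225. The model predicts column 317.7, rows 117–222, so the pose is confirmed. Next I grasp the handle and lift.

```bash
cat >> h.py <<'E'
P=[570.2,226.5,90.5]
def hpos(th,p=P): return hinge2w((-238*np.cos(th)-6*np.sin(th),0,238*np.sin(th)-6*np.cos(th)),p)[0]
DN=[180,0,P[2]]
E
python3 - <<'E'
from station import *
from h import *
grip(28,30)
for th in np.arange(0,1.7,.2): assert solve_ik(hpos(th)-[0,0,grasp_offset],DN) is not None
b=hpos(0)
move_l(b+[0,0,40],speed=200)
move_l(b-[0,0,grasp_offset],speed=80); o=get_obs();print(o["tcp_pos"],o["wrist_force"])
grip(5,40); o=get_obs();print(o["t"],o["grip_width"],o["wrist_force"],o["tcp_pos"])
for th in [.05,.1,.2]:
    move_l(hpos(th)-[0,0,grasp_offset],speed=60); o=get_obs();print(th,o["t"],o["grip_width"],o["wrist_force"].round(1))
cv2.imwrite("pics/s1.png",get_image("scene")[:,:,::-1])
E
```

```text
[572.72759522 -11.57027818  75.58096931] [ 0.85903751  0.01732626 -0.42155809]
5.9583 8.531960971609548 [-0.61931424 -2.57967239  1.11802031] [573.05118588 -12.25824435  76.20256971]
0.05 6.3083 8.369115088115944 [ 2.3 -5.4 -2.3]
0.1 6.6583 8.305607529263833 [ 2.  -4.7 -2.2]
0.2 7.2083 8.754749105599238 [ 2.2 -5.9 -1.5]
```

View pics/s1.png

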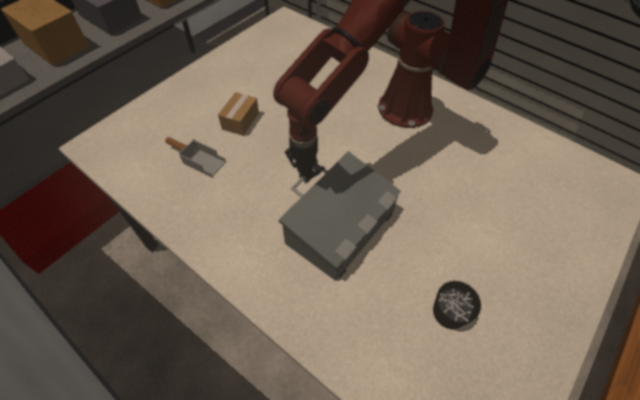

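Run:
```python
from station import *
from h import *
for th in np.arange(.3,1.61,.1):
    move_l(hpos(th)-[0,0,grasp_offset],speed=90); o=get_obs();print(round(th,2),round(o["t"],2),o["grip_width"].round(1),o["wrist_force"].round(1),o["moment"].round(2))
    if np.linalg.norm(o["wrist_force"])>25: break
cv2.imwrite("pics/s2.png",get_image("scene")[:,:,::-1])
```

```text
Traceback (most recent call last):
AttributeError: 'float' object has no attribute 'round'
```

Run:
```python
from station import *
from h import *
for th in np.arange(.4,1.61,.1):
    move_l(hpos(th)-[0,0,grasp_offset],speed=90); o=get_obs();print(round(th,2),round(o["t"],2),round(o["grip_width"],1),o["wrist_force"].round(1),o["moment"].round(2))
    if np.linalg.norm(o["wrist_force"])>25: break
cv2.imwrite("pics/s2.png",get_image("scene")[:,:,::-1])
```

```text
0.4 8.09 8.4 [ 2.1 -7.3 -0.8] [-1.29 -0.29 -0.01]
0.5 8.51 8.2 [ 1.1 -7.7  0.9] [-1.37 -0.19 -0.04]
0.6 8.93 8.4 [ 0.5 -8.4  2.8] [-1.49 -0.15 -0.04]
0.7 9.34 8.8 [ 0.5 -9.2  4.6] [-1.56 -0.04 -0.  ]
0.8 9.76 8.4 [-1.  -9.3  7.3] [-1.66  0.14  0.02]
0.9 10.18 8.4 [-1.5 -9.5 10.2] [-1.68  0.27  0.01]
1.0 10.59 8.1 [-2.  -9.5 11.5] [-1.68  0.48  0.01]
1.1 11.01 8.2 [-2.4 -7.3 12. ] [-1.41  0.45  0.  ]
1.2 11.43 8.5 [-2.2 -7.  12.9] [-1.24  0.48  0.02]
1.3 11.84 8.4 [-1.9 -3.6 10.5] [-0.61  0.31 -0.03]
1.4 12.26 8.3 [-1.4 -2.4 11.2] [-0.53  0.13 -0.02]
1.5 12.68 8.4 [-0.6 -1.   9.4] [-0.42  0.09 -0.06]
1.6 13.09 8.4 [1.  0.5 7.8] [-0.15 -0.07 -0.  ]
```

View pics/s2.png

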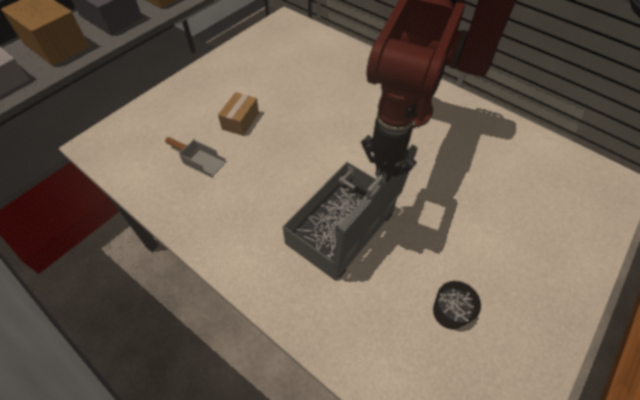

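The lid is upright (scene, about 370,200). I'll release it and look at the rod.

```bash
cat >> h.py <<'E'
YR=P[2]-90
def toolz(al): return Ro.from_euler('xyz',[180+al,0,YR],degrees=True).apply([0,0,1])
def rodpt(r,L=75,p=P): return hinge2w((-172+L*np.cos(r),100,-28+L*np.sin(r)),p)[0]
def tippt(r,p=P):
    b=r-np.radians(23.4); return hinge2w((-172+130*np.cos(r)+32*np.cos(b),100,-28+130*np.sin(r)+32*np.sin(b)),p)[0]
def grasp_tcp(pt,al,go=18.7): return pt+go*toolz(al)
E
python3 - <<'E'
from station import *
from h import *
grip(30); move_l(hpos(1.6)+[0,0,60],speed=150)
print(get_obs()["t"],get_obs()["wrist_force"])
al=20
pre=grasp_tcp(rodpt(0),al)-170*toolz(al)
v=grasp_tcp(rodpt(0),al)-170*toolz(al)+[0,-60,0]
for r in np.arange(0,1.2,.2): print(solve_ik(grasp_tcp(rodpt(r),al+r*57.3*.72),[180+al+r*57.3*.72,0,YR]))
goto(v,[180+al,0,YR]); o=get_obs();cv2.imwrite("pics/w2.png",get_image("wrist")[:,:,::-1])
cv2.imwrite("pics/s3.png",get_image("scene")[:,:,::-1])
c=wristcal(o,get_calibration("wrist"));np.savez("w2.npz",**c)
print(o["t"],o["tcp_pos"],o["joint_pos"])
print(proj([rodpt(0,0),rodpt(0),rodpt(0,130),tippt(0)],c))
E
```

```text
14.1583 [-0.31914032 -0.35559738 -0.24848833]
[ -4.76754284   9.65181362 119.81652917  24.55641951  55.03489102
 -20.27687945]
[ -9.51035955   9.79984113 119.91929934  32.55478579  60.0253254
 -29.02179574]
[-14.19011154  10.95787223 119.65940412  39.08697165  65.87112436
 -36.43244455]
[-18.64375401  13.12014471 119.02216652  44.30426777  72.22457242
 -42.64268249]
[-22.73141947  16.22410911 118.00663042  48.42979682  78.81294648
 -47.84083709]
[-26.34826047  20.1613688  116.62556387  51.69665     85.44867013
 -52.20503171]
15.3167 [472.14021278  17.15605032 214.64189741] [-18.79850846  -3.53726212 113.40257002  19.31388533  77.65829671
 -24.79222068]
[[318.95764409 194.99343147]
 [318.98548247 116.15493867]
 [319.0056063   59.61739957]
 [319.00586917  36.78966228]]
```

View pics/w2.png

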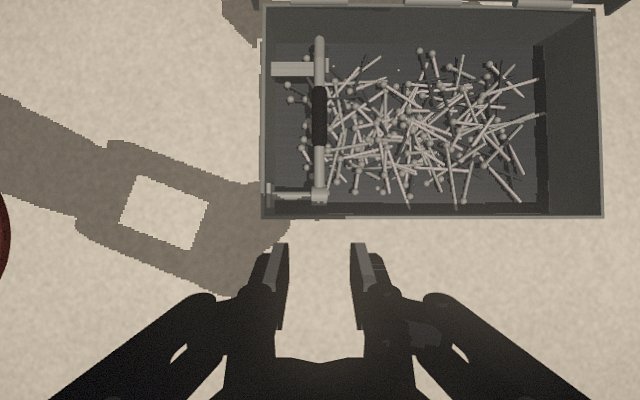

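View pics/s3.png

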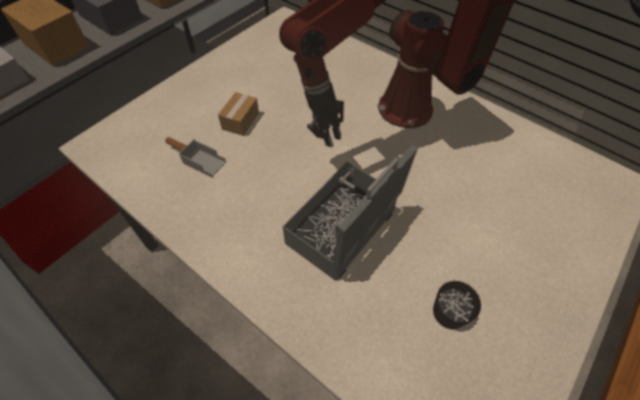

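The rod is where the model predicts: pivot (319,195), sleeve (319,116), tip (319,37). The lid stands unaided. Next I grasp the sleeve and swing the rod up.

Run:
```python
from station import *
from h import *
A=lambda r:20+r*57.3*.72
O=lambda r:[180+A(r),0,YR]
g=grasp_tcp(rodpt(0),A(0))
move_l(g-80*toolz(A(0)),speed=200)
move_l(g,speed=80); o=get_obs();print(o["t"],o["tcp_pos"]-g,o["wrist_force"])
grip(10,40); o=get_obs();print(o["grip_width"],o["wrist_force"])
for r in list(np.arange(.1,1.05,.1))+[1.09]:
    move_l(grasp_tcp(rodpt(r),A(r)),O(r),speed=60); o=get_obs();print(round(r,2),round(o["t"],2),o["grip_width"],o["wrist_force"].round(1))
    if np.linalg.norm(o["wrist_force"])>30: break
wait(.2)
o=get_obs();cv2.imwrite("pics/w3.png",get_image("wrist")[:,:,::-1]);cv2.imwrite("pics/s4.png",get_image("scene")[:,:,::-1])
c=wristcal(o,get_calibration("wrist"));print(proj([rodpt(1.09,0),rodpt(1.09),rodpt(1.09,130),tippt(1.09)],c)); print(o["tcp_pos"]-grasp_tcp(rodpt(r),A(r)))
```

```text
17.3333 [ 0.80713325 -0.14608312  0.51363463] [ 1.9753639  -0.19003425  1.00938901]
13.890794188077118 [1.04063905 0.28859833 1.3883286 ]
0.1 17.9 13.683577080612626 [ 2.2  1.4 -2.1]
0.2 18.18 13.363935331321105 [ 2.5  1.3 -2.3]
0.3 18.47 13.64225657792963 [ 3.4  1.8 -3.7]
0.4 18.75 13.727926706042737 [ 3.8  3.9 -3.2]
0.5 19.03 13.427580051732185 [ 1.6  3.8 -1.9]
0.6 19.32 13.757345293011786 [ 2.7  3.3 -1.1]
0.7 19.6 13.745606724297723 [ 3.   3.3 -0.8]
0.8 19.88 13.671998471140979 [3.1 3.4 0.3]
0.9 20.17 13.490958279735572 [3.4 3.4 1. ]
1.0 20.44 13.695609437623055 [3.2 5.2 1. ]
1.09 20.71 14.108236374502807 [3.  5.9 2.1]
[[319.44224263 412.81741149]
 [319.29927466 283.05976909]
 [319.16112219 159.21037719]
 [319.10618963  83.05205803]]
[-0.09559212  0.86940578  0.82357035]
```

View pics/w3.png

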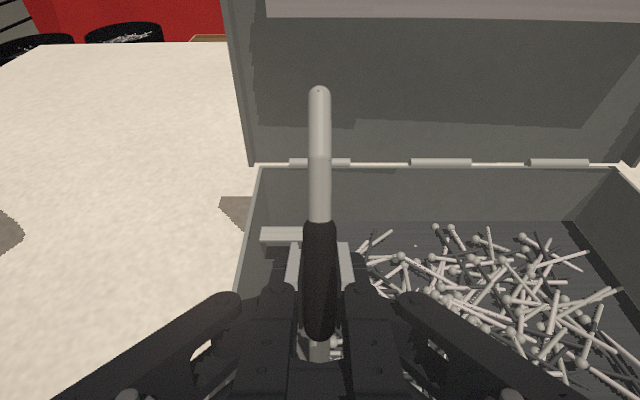

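View pics/s4.png

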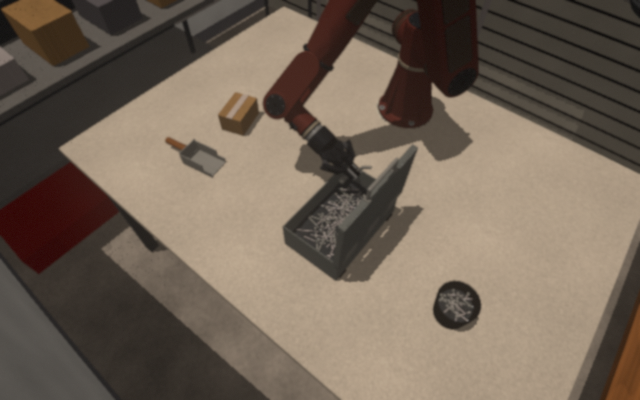

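```bash
python3 - <<'E'
from station import *
from h import *
A=20+1.09*57.3*.72
o=get_obs()
grip(30); p=get_obs()["tcp_pos"]
move_l(p-130*toolz(A),speed=200)
t=tippt(1.09);print("tip",t)
goto([t[0]+18,t[1],300],DN)
o=get_obs();im=get_image("wrist");cv2.imwrite("pics/w4.png",im[:,:,::-1]);c=wristcal(o,get_calibration("wrist"));np.savez("w4.npz",**c)
print(o["t"],o["tcp_pos"],o["wrist_force"])
for r in (1.0,1.06,1.09,1.12,1.18): print(r,proj([rodpt(r,0),rodpt(r,44.5),rodpt(r,130),tippt(r)],c).round(1).tolist())
print(proj(hinge2w([(0,0,0),(0,156,0),(-190,150,0),(-190,0,0)],P),c))
E
python3 -c "
import cv2;i=cv2.imread('pics/w4.png');cv2.imwrite('pics/w4z.png',cv2.resize(i[60:310,220:470],None,fx=2.4,fy=2.4))"
```

```text
tip [470.96324893 138.60400085 207.42248653]
22.9917 [487.21324249 138.63247235 297.64024286] [-0.14633121 -0.25565243 -0.56609361]
1.0 [[244.9, 148.7], [260.1, 154.8], [300.8, 171.2], [333.9, 176.7]]
1.06 [[244.9, 148.7], [257.6, 155.1], [292.3, 172.4], [323.9, 178.6]]
1.09 [[244.9, 148.7], [256.4, 155.2], [287.8, 173.0], [318.6, 179.5]]
1.12 [[244.9, 148.7], [255.1, 155.3], [283.3, 173.5], [313.0, 180.3]]
1.18 [[244.9, 148.7], [252.6, 155.5], [273.9, 174.5], [301.3, 182.0]]
[[393.86622696 238.50270373]
 [404.44734436  98.52556822]
 [218.01345997 104.8835488 ]
 [230.3104226  238.55732164]]
```

View pics/w4.png

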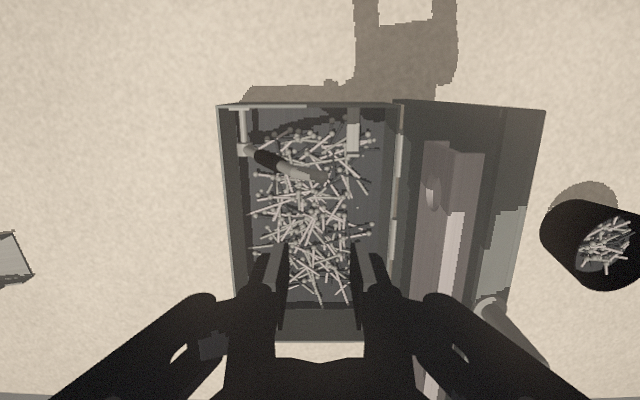

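```bash
python3 -c "
import cv2;i=cv2.imread('pics/w4.png');i=cv2.convertScaleAbs(i,alpha=1.4)
cv2.imwrite('pics/w4z.png',cv2.resize(i[130:205,230:340],None,fx=7,fy=7,interpolation=cv2.INTER_CUBIC))
cv2.imwrite('pics/w4h.png',cv2.resize(i[90:390,380:560],None,fx=2,fy=2))"
```

```text
(no output)
```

View pics/w4z.png

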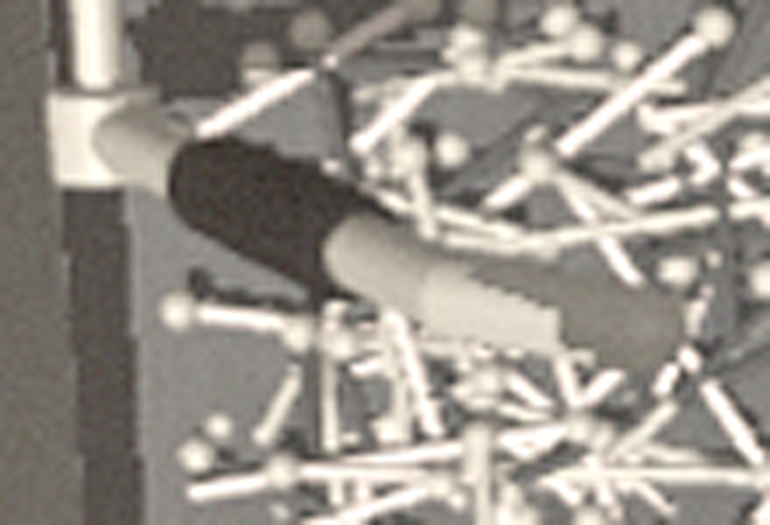

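View pics/w4h.png

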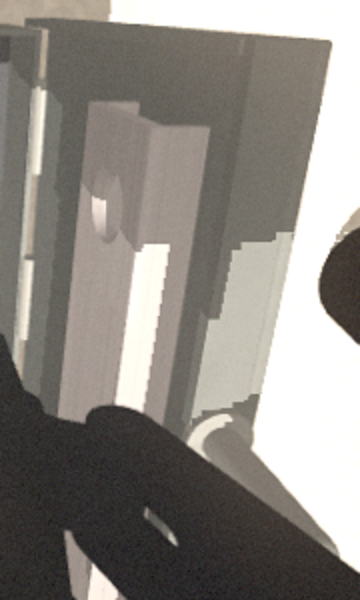

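```bash
cat >> h.py <<'E'
def rodmask(r,c,dp=(0,0,0),S=7,x0=230,y0=130,w=110,h=75):
    p=[P[0]+dp[0],P[1]+dp[1],P[2]]; m=np.zeros((h*S,w*S),np.uint8)
    a=rodpt(r,0,p);b=rodpt(r,130,p);t=tippt(r,p);u=(t-b)/np.linalg.norm(t-b)
    def caps(A,B,R):
        for s in np.linspace(0,1,40):
            X=A+(B-A)*s; q=proj([X],c)[0]; d=(c["R"]@X+c["t"])[2]
            cv2.circle(m,tuple(int(v) for v in np.round((q-[x0,y0]+.5)*S)),int(round(R*c["fx"]/d*S)),255,-1)
    caps(rodpt(r,10,p),b,5);caps(b,t-5*u,5);caps(rodpt(r,48,p),rodpt(r,102,p),7.5)
    return m
E
python3 - <<'E'
from h import *
c=dict(np.load("w4.npz"));c={k:(float(v) if v.ndim==0 else v) for k,v in c.items()}
z=cv2.imread("pics/w4z.png");out=[]
for r in (1.03,1.06,1.09):
    i=z.copy();cs,_=cv2.findContours(rodmask(r,c),0,1);cv2.drawContours(i,cs,-1,(0,0,255),1);cv2.putText(i,str(r),(500,60),0,1,(0,255,255),2);out.append(i[50:400,80:720])
o=np.vstack(out);cv2.imwrite("pics/ov.png",cv2.resize(o,None,fx=.57,fy=.57,interpolation=cv2.INTER_AREA))
E
```

```text
(no output)
```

View pics/ov.png

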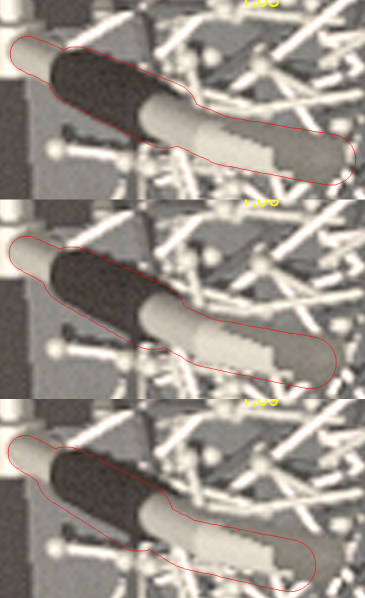

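The overlay puts the rod at about 1.05 rad, against a target of 1.09 ± 0.03. I'll regrip and correct it.

Run:
```python
from station import *
from h import *
A=20+1.09*57.3*.72
R=[180+A,0,YR]
g=grasp_tcp(rodpt(1.065),A)
goto(g-130*toolz(A),R)
move_l(g,speed=150); grip(10,40); o=get_obs();print(o["t"],o["tcp_pos"]-g,o["wrist_force"].round(1))
g2=grasp_tcp(rodpt(1.135),A)
move_l(g2,speed=30); wait(.2); o=get_obs();print(o["t"],o["tcp_pos"]-g2,o["wrist_force"].round(1))
grip(30); p=get_obs()["tcp_pos"]
move_l(p-130*toolz(A),speed=200)
t=tippt(1.09)
goto([t[0]+18,t[1],300],DN)
o=get_obs();im=get_image("wrist");cv2.imwrite("pics/w5.png",im[:,:,::-1]);c=wristcal(o,get_calibration("wrist"));np.savez("w5.npz",**c)
print(o["t"])
z=cv2.resize(cv2.convertScaleAbs(im[130:205,230:340,::-1],alpha=1.4),None,fx=7,fy=7,interpolation=cv2.INTER_CUBIC);out=[]
for r in (1.06,1.09,1.12):
    i=z.copy();cs,_=cv2.findContours(rodmask(r,c),0,1);cv2.drawContours(i,cs,-1,(0,0,255),1);out.append(i[50:400,80:720])
cv2.imwrite("pics/ov2.png",cv2.resize(np.vstack(out),None,fx=.57,fy=.57,interpolation=cv2.INTER_AREA))
```

```text
25.2083 [ 0.10380096 -0.69675643  0.33314568] [-1.1 -2.2  0.9]
25.7333 [0.06418887 0.06597736 0.06314999] [ 0.1  2.1 -0.6]
27.725
```

View pics/ov2.png

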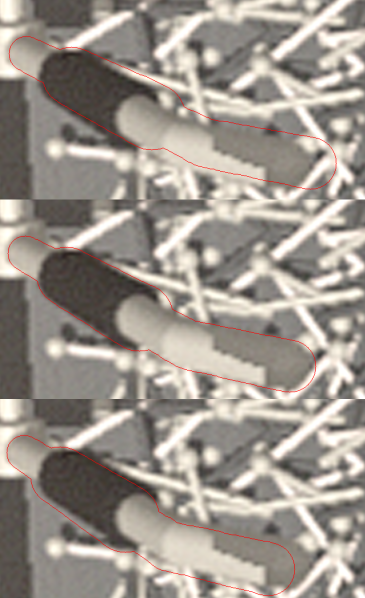

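View pics/w5.png

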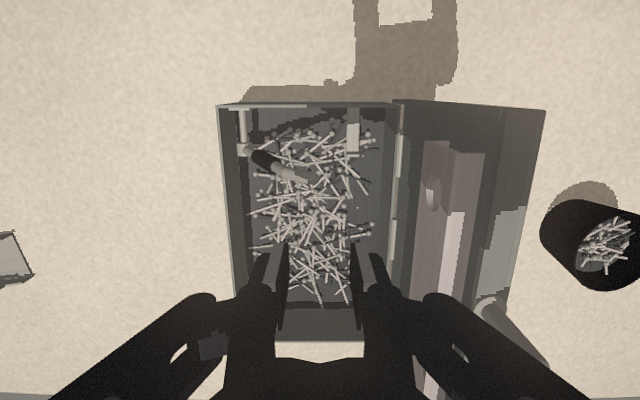

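Rod now matches 1.09. Next, the angle at which the lid rests, from its front corner at (545,110) and the handle arm near (482,300).

Run:
```python
from h import *
c=dict(np.load("w5.npz"));c={k:(float(v) if v.ndim==0 else v) for k,v in c.items()}
for th in (1.55,1.6,1.65,1.7,1.75):
    f=np.array([-np.cos(th),0,np.sin(th)]);n=np.array([np.sin(th),0,np.cos(th)]);y=np.array([0,1,0])
    pts=[200*f+156*y+4*n,200*f+156*y-14*n,200*f+55*y-6*n,238*f+55*y-6*n,138*f+100*y-17*n]
    print(th,proj(hinge2w(pts,P),c).round(0).tolist(),hpos(th).round(1))
```

```text
1.55 [[521.0, 109.0], [479.0, 109.0], [465.0, 309.0], [502.0, 367.0], [420.0, 191.0]] [570.3 215.6 337.8]
1.6 [[544.0, 110.0], [503.0, 109.0], [484.0, 309.0], [530.0, 367.0], [431.0, 192.0]] [570.2 227.5 338.1]
1.65 [[565.0, 110.0], [526.0, 110.0], [503.0, 308.0], [558.0, 366.0], [442.0, 192.0]] [570.1 239.3 337.7]
1.7 [[585.0, 110.0], [549.0, 110.0], [521.0, 307.0], [583.0, 363.0], [452.0, 192.0]] [570.  251.2 336.8]
1.75 [[603.0, 110.0], [570.0, 110.0], [537.0, 306.0], [607.0, 359.0], [463.0, 192.0]] [569.9 263.  335.3]
```

Lid is at 1.60. I'll take hold of the handle again and lower it slowly.

Run:
```python
from station import *
from h import *
o=get_obs();move_l(o["tcp_pos"]+[0,0,110],speed=200)
b=hpos(1.6); goto(b+[0,0,70],DN)
move_l(b-[0,0,grasp_offset],speed=100); o=get_obs();print(o["t"],o["wrist_force"].round(1))
grip(5,50); o=get_obs();print(o["t"],o["grip_width"],o["wrist_force"].round(1))
for th in list(np.arange(1.5,1.15,-.1))+list(np.arange(1.15,1.02,-.05)):
    move_l(hpos(th)-[0,0,grasp_offset],speed=60); o=get_obs();print(round(th,2),round(o["t"],2),round(o["grip_width"],1),o["wrist_force"].round(1),o["moment"].round(2))
    if np.linalg.norm(o["wrist_force"])>30: break
o=get_obs();cv2.imwrite("pics/w6.png",get_image("wrist")[:,:,::-1]);cv2.imwrite("pics/s6.png",get_image("scene")[:,:,::-1])
```

```text
30.05 [-0.6  0.9 -0.2]
30.375 8.126992450470839 [ 0.2 -0.1  2.7]
1.5 30.93 8.2 [0.3 0.3 5.8] [0.31 0.02 0.01]
1.4 31.48 7.9 [ 0.7 -2.2  4.2] [-0.27 -0.22 -0.  ]
1.3 32.02 8.3 [ 2.3 -2.2  2.9] [-0.32 -0.45  0.04]
1.2 32.58 8.2 [ 5.1 -2.4  2.1] [-0.3  -0.75  0.02]
1.15 32.92 8.1 [ 4.7 -2.6  3. ] [-0.05 -0.85  0.06]
1.1 33.27 8.2 [ 6.5 -1.3  0.5] [-0.19 -0.99  0.06]
1.05 33.62 7.6 [ 6.6 -2.6  1.2] [ 0.05 -0.99  0.06]
```

View pics/s6.png

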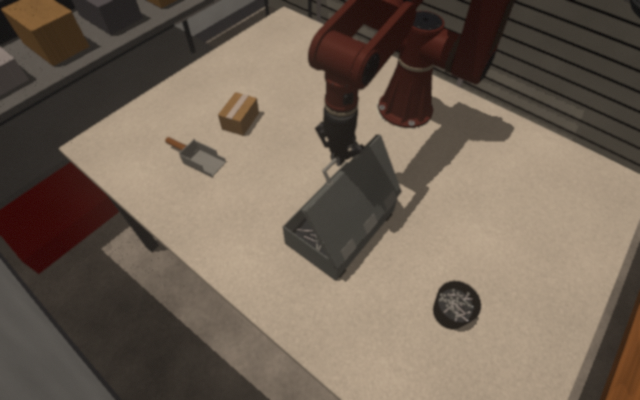

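View pics/w6.png

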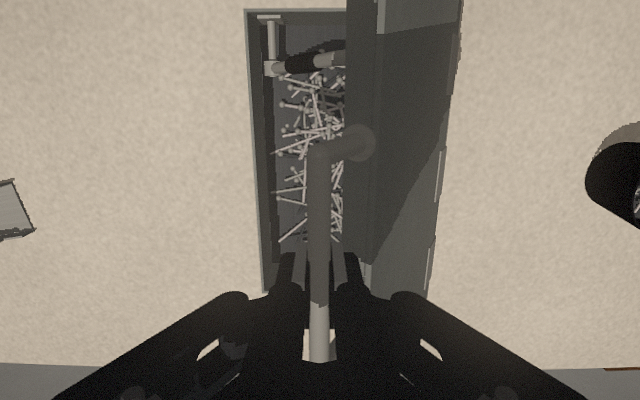

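Run:
```python
from station import *
from h import *
for th in [1.02,1.0,.98,.96,.945,.93,.92,.91,.9,.89]:
    move_l(hpos(th)-[0,0,grasp_offset],speed=25); o=get_obs();print(th,round(o["t"],2),round(o["grip_width"],1),o["wrist_force"].round(1),o["moment"].round(2),(o["tcp_pos"]-hpos(th)+[0,0,18.7]).round(1))
    if np.linalg.norm(o["wrist_force"])>25: break
cv2.imwrite("pics/w7.png",get_image("wrist")[:,:,::-1]);cv2.imwrite("pics/s7.png",get_image("scene")[:,:,::-1])
```

```text
1.02 34.16 8.1 [ 6.  -1.4  1.8] [ 0.25 -0.91  0.02] [ 0.5 -0.8 -0.9]
1.0 34.5 8.3 [ 7.  -1.4 -0.8] [ 0.01 -1.07  0.05] [ 0.5 -1.  -1.4]
0.98 34.84 8.0 [ 7.3 -1.8 -0.2] [ 0.07 -1.11  0.01] [ 0.5 -0.9 -1.4]
0.96 35.18 8.1 [ 7.6 -0.9  0.3] [ 0.14 -1.09  0.01] [ 0.5 -0.8 -1.3]
0.945 35.48 7.7 [ 7.1 -1.6 -0.4] [ 0.16 -1.08  0.04] [ 0.6 -0.7 -1.2]
0.93 35.77 8.1 [ 7.2 -0.9 -0.8] [ 0.28 -1.11  0.04] [ 0.5 -0.6 -1.2]
0.92 36.02 8.0 [ 7.2 -1.1  0.5] [ 0.34 -1.04  0.05] [ 0.6 -0.4 -1.1]
0.91 36.27 8.2 [ 5.9 -0.1  0.5] [-0.09 -1.04  0.  ] [ 0.5 -1.1 -1. ]
0.9 36.52 8.1 [ 5.9 -2.4  0.8] [-0.08 -1.06 -0.01] [ 0.4 -1.2 -1.1]
0.89 36.77 8.1 [ 6.7 -1.7  1.2] [-0.05 -1.06  0.03] [ 0.5 -1.1 -1.1]
```

View pics/w7.png

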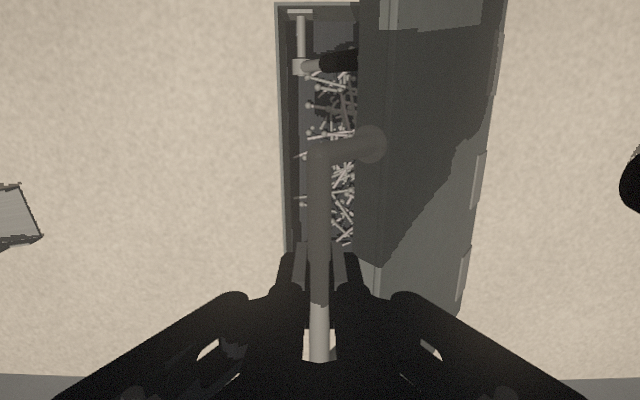

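Run:
```python
from station import *
from h import *
for th in [.88,.87,.86,.85]:
    move_l(hpos(th)-[0,0,grasp_offset],speed=20); wait(.1);o=get_obs();print(th,round(o["t"],2),round(o["grip_width"],1),o["wrist_force"].round(1),o["moment"].round(2),(o["tcp_pos"]-hpos(th)+[0,0,18.7]).round(1))
    if o["wrist_force"][2]>9: break
o=get_obs();im=get_image("wrist")[:,:,::-1];cv2.imwrite("pics/w8.png",im)
c=wristcal(o,get_calibration("wrist"))
for r in (0.9,1.0,1.09,1.2): print(r,proj([rodpt(r,0),rodpt(r,44.5),rodpt(r,105)],c).round(0).tolist())
z=cv2.resize(im[0:100,270:400],None,fx=6,fy=6,interpolation=cv2.INTER_CUBIC);z=cv2.convertScaleAbs(z,alpha=1.5)
cs,_=cv2.findContours(rodmask(1.09,c,S=6,x0=270,y0=0,w=130,h=100),0,1);cv2.drawContours(z,cs,-1,(0,0,255),1)
cv2.imwrite("pics/w8z.png",z)
```

```text
0.88 37.23 7.9 [5.  0.8 3.7] [ 0.37 -0.83 -0.04] [ 0.5  0.  -0.2]
0.87 37.6 8.1 [3.7 4.  7. ] [ 0.84 -0.52 -0.06] [0.5 1.4 1. ]
0.86 37.97 7.8 [ 2.1  7.1 10. ] [ 1.33 -0.24 -0.05] [0.5 2.9 2.3]
0.9 [[301.0, 66.0], [332.0, 64.0], [387.0, 59.0]]
1.0 [[301.0, 66.0], [328.0, 64.0], [377.0, 58.0]]
1.09 [[301.0, 66.0], [324.0, 63.0], [366.0, 58.0]]
1.2 [[301.0, 66.0], [319.0, 63.0], [352.0, 57.0]]
```

View pics/w8z.png

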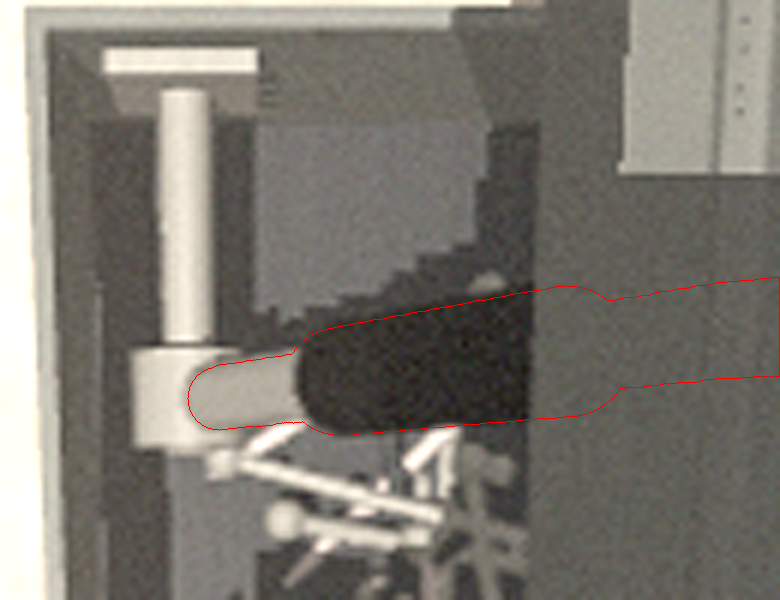

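The lid stopped firmly at about 0.885 with the rod still at 1.09, so the tip is seated. I'll ease the load and release.

Run:
```python
from station import *
from h import *
b=hpos(.878)-[0,0,grasp_offset]
move_l(b,speed=20); wait(.2);o=get_obs();print(o["t"],o["wrist_force"].round(1),o["tcp_pos"]-b)
grip(16); print(get_obs()["wrist_force"].round(1)); grip(28)
o=get_obs();print(o["t"],o["wrist_force"].round(1))
move_l(o["tcp_pos"]+[0,0,110],speed=80)
o=get_obs();cv2.imwrite("pics/w9.png",get_image("wrist")[:,:,::-1]);cv2.imwrite("pics/s9.png",get_image("scene")[:,:,::-1])
print(o["t"],o["wrist_force"].round(1))
c=wristcal(o,get_calibration("wrist"))
for th in (.8,.85,.89,.95):
    f=np.array([-np.cos(th),0,np.sin(th)]);n=np.array([np.sin(th),0,np.cos(th)]);y=np.array([0,1,0])
    print(th,proj(hinge2w([200*f+156*y+4*n,238*f+55*y-6*n,238*f-55*y-6*n],P),c).round(0).tolist())
```

```text
38.5833 [5.1 1.2 4.2] [0.49229688 0.42428131 0.17717686]
[-0.8 -0.5 -0.3]
39.1083 [ 0.4 -0.9 -0.3]
40.625 [-0.3 -0.   0.3]
0.8 [[346.0, -19.0], [300.0, 126.0], [303.0, 257.0]]
0.85 [[358.0, -22.0], [312.0, 127.0], [313.0, 262.0]]
0.89 [[368.0, -24.0], [321.0, 128.0], [321.0, 266.0]]
0.95 [[384.0, -28.0], [338.0, 129.0], [336.0, 272.0]]
```

View pics/w9.png

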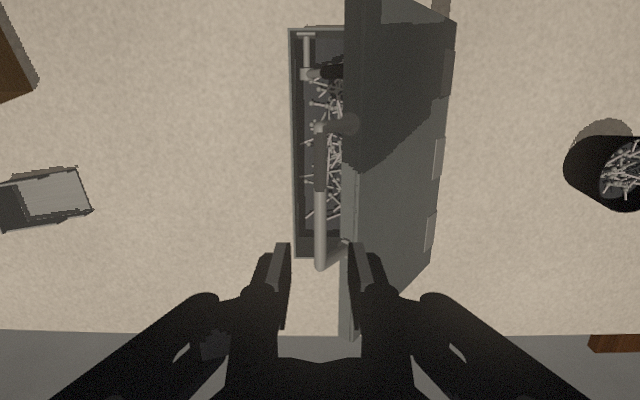

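View pics/s9.png

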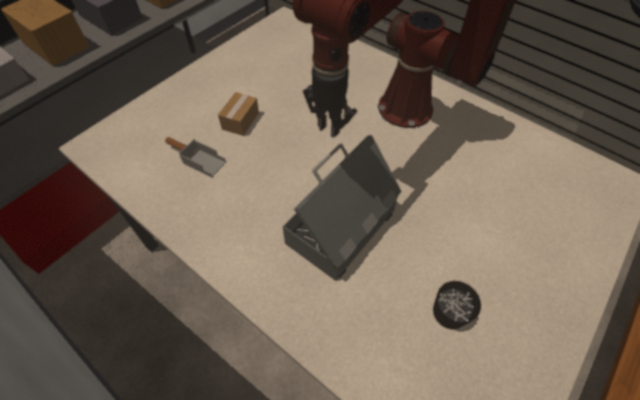

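The lid stands with its handle at column 320, which corresponds to 0.89 rad. The bystanders haven't moved and the gripper is clear, so I'm handing in.

Run:
```python
from station import *
wait(.3);print(get_obs()["wrist_force"].round(1)); sign_off()
```

```text
[-0.2  0.  -0.6]
the job is handed in; nothing more can be done
```

The lid is propped open on the rod, the gripper is clear of it, and I've handed the job in. It took about 41 s of the 72 s allowed.

- **Lid:** I lifted it to 1.60 rad, where it stood by itself when released. I later took the handle again and lowered it in small slow steps.
- **Rod:** The first swing left it at about 1.05 rad, outside the band for the hole. I gripped it again and moved it to 1.09 rad, which a rendered outline over the wrist picture confirmed.
- **Seating:** While lowering, no clear resistance showed until about 0.885 rad. The lid then stopped firmly, and the visible part of the rod still matched 1.09 rad. I could not see the tip in the hole, so its depth there is inferred from these two readings.
- **Last checks:** After letting go, the handle position matched a lid angle of 0.89 rad. The wrist force was about 0, and the carton, tub and scoop looked unmoved in the pictures. No check failed or disagreed at the end.

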